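Hold the self-locking document box unlocked with its key

TASK

I want to get into the self-locking document box, and its heavy lid takes both my hands, so work the lock for me: take the red-capped key out of the key stand, push it straight down into the lock on top of the box until it is fully home (the pins are sticky, so press and wiggle it past them), then turn it a quarter turn clockwise, seen from above, to its stop. The lock springs back if let go, so finish while still gripping the key and holding it turned with the bolt drawn back; leave the blue and yellow keys in the stand and do not disturb the other things on the desk.

Things in the scene. Friction and masses are not known exactly. Their poses are not given: they have to be found in the camera images.
- key_red: The key with the red cap (about 50 g), standing blade down in one of the stand's three slots (which one varies). Origin: on the key's axis, at the underside of its round steel collar (radius 7.5 mm, 6 mm high), which rests on the stand's top and, fully home, on the lock's face. z runs up the key, x across the width of blade and cap, y across their thickness. Half-turn symmetric about z.
- key_red_grip (a point): Grip point at the middle of the red cap, 26 mm above key_red's origin, axes as the key's. The cap is 32 mm wide (x), 10 mm thick (y) and reaches from 5 to 45 mm above the origin (20 mm wide below 13 mm). Pinch it across its thickness, fingers closing along y, with a firm grip (about 40 N).
- key_red_tip (a point): Tip of the red key's blade, on its axis, 32 mm below key_red's origin. The steel blade is 10 mm wide (x), 3.5 mm thick (y), 32 mm long, with a 4 mm wide waist from 14 to 21 mm below the origin, sloped shoulders and a tapered tip.
- key_blue: The same kind of key with a blue cap, in another slot; leave it there.
- key_yellow: The same kind of key with a yellow cap, in another slot; leave it there.
- key_stand: Fixed wooden key stand, 54 x 164 mm and 45 mm high, origin at the centre of its underside, long along its y. Three slots 5.5 x 12 mm, 37 mm deep, at y = -50, 0 and +50 mm, long along the stand's y. The stand may be left or right of the box.
- lock_box: Grey steel document box, fixed to the desk, 190 mm deep (x), 240 mm wide (y), 85 mm high; origin at the centre of its underside, front towards its -x. On its front deck sits an aluminium lock case 52 x 76 mm, 14 mm high; behind it are the dark lid with a strike and a flat-folded carrying handle, none higher than 102 mm.
- lock_face (a point): Centre of the keyway's mouth, on top of the lock case inside a red ring, 99 mm above the desk, 62.5 mm in front (-x) of the box's centre. Axes as the box's, z up. At rest the keyway lies along this x: a slot 11.9 mm (x) by 5.1 mm (y), 1.5 mm chamfer, 0.95 mm (x) and 0.8 mm (y) clearance each side of the blade, straight down.
- keyway_bottom (a point): Where the tip of the blade stands when the key is fully home, 32 mm under lock_face. On the way two sprung, sticky side pins resist the blade at several depths with about 6 to 14 N; pressing on after small twists of a few degrees either way works it past them. The key cannot turn unless it is within about 2.5 mm of fully home, and cannot be drawn out while turned.
- cylinder (a joint): Turn of the lock cylinder: 0 at rest (keyway along x), growing clockwise seen from above, stop at 1.5 rad. A return spring resists with 0.03 N m at 0 and 0.075 N m at the stop, and turns it back to 0 when let go. The blade has about 0.2 rad of play before the cylinder follows and the grip yields a little, so turn the hand about 1.7 rad.
- bolt (a joint): Travel of the brass bolt out of the strike, drawn back by the cylinder 10 mm per radian: 0 locked (9 mm of it inside the strike), about 0.015 m at the stop.
- mug: White mug, bystander; origin at the centre of its underside.
- tissue_box: Box of tissues, 117 x 231 mm, 126 mm high, bystander.
- sticky_notes: Yellow pad of sticky notes, bystander.
- usb_charger: White USB charger, bystander.
- tea_light: Tea light in a white cup, bystander.

How it is judged (in metres and radians):
On the way, in this order (a step that is already met when the one before it is completed fails the run):
1. the red key is gripped and lifted clear of the stand (z of key_red_tip in the frame of key_stand above 0.05 m and contact force between the fingers and key_red above 0.5 N), for 0.1 s.
2. the red key is pushed fully home into the lock (within 3 mm) before the cylinder is turned (z of key_red_tip in the frame of lock_face below -0.029 m and horizontal distance between key_red_tip and lock_face below 0.004 m and value of joint cylinder below 0.5 rad), for 0.1 s.
3. the key has turned the cylinder clockwise by at least 1.1 rad (z of key_red_tip in the frame of lock_face below -0.029 m and horizontal distance between key_red_tip and lock_face below 0.004 m and value of joint cylinder above 1.1 rad), for 0.2 s.
At the end, for the whole second after the job is handed in: The red key is home in the lock within 3 mm and upright, the fingers still grip it, the cylinder is held at 1.1 rad or more of its 1.5 rad quarter turn, the bolt is drawn back by 10 mm or more, and the other two keys stand in their slots (moved less than 15 mm) (all of step 3 and value of joint bolt above 0.01 m and angle between key_red's own z axis and vertical below 0.15 rad and contact force between the fingers and key_red above 2 N and distance of each of key_blue, key_yellow from where it was at the start of the episode below 0.015 m); the arm keeps its last pose, push and grip.
It fails at once if the blue or the yellow key is disturbed (15 mm) (distance of any of key_blue, key_yellow from where it was at the start of the episode above 0.015 m).
It fails at once if a thing standing by (mug, tissue box, sticky notes, charger, tea light) is disturbed (30 mm) (distance of any of mug, tissue_box, sticky_notes, usb_charger, tea_light from where it was at the start of the episode above 0.03 m).
It also fails if it takes over 54 s, if anything falls off the work surface, if the arm or the gripper's body presses on something with over 40 N, if the wrist force passes 120 N, or if a joint passes its speed limit or range.

ROBOT

A 6-joint arm with a two-finger parallel gripper is mounted at the origin on a cart in front of the work surface, level with it; the furniture and walls round the work are solid. World frame = base frame: x ahead of the robot, y to its left, z up, the work surface at z = 0. Lengths are in mm, angles in degrees, forces in N, time in s.
With the tool pointing down it reaches from about 275 to 825 mm from the base axis. Payload 5.2 kg.
Tool frame: the origin (TCP) lies midway between the tips of the shut fingers; the grasp point (between the pads) lies bot.grip_point_offset behind it (bot.grip_point_offset is the distance from the TCP to the grasp point, in mm); z points along the fingers, y is the line along which they close (so a half turn about z gives the same grasp; the last joint's range is limited). The gripper opens to 93 mm and grips with 3 to 60 N. Pads are 15 mm wide; open, the fingers measure 128 mm over their backs; the gripper's body (75 mm by 188 mm) begins 65 mm behind the grasp point.
Start: joints at [-86.104, 14.817, 87.949, -0, 77.235, -11.62], TCP at [147.147, -529.955, 218.653] pointing down, gripper open.
Joint ranges: [-179.93, 179.93], [-52.35, 119.4], [10.71, 147.94], [-69.91, 249.91], [12.55, 155.21], [-178.61, 178.61]. Speed limits (degrees/s): [147.25, 147.25, 180, 180, 180, 180].

INTERFACE

Orientations are given as [roll, pitch, yaw] about the fixed x, y, z axes, in that order (R = Rz(yaw) Ry(pitch) Rx(roll)).
In Python, from cell import bot, order, sensors, get_image gives the robot as it stands (bot), with the cameras as plain functions, the job (order) and the readings (sensors).
- The arm moves only by the tool drive_effector, called after "Call:" by a JSON object that holds its "method" and its "body", one argument or row to a line. Schema: {"type":"object","properties":{"steps":{"type":"array","items":{"type":"number"},"minItems":6,"maxItems":60},"finger_gap":{"type":"number"},"only":{"type":"string"},"quiet":{"type":"boolean"},"lines":{"type":"string"}},"required":["steps"],"additionalProperties":false}. steps is one flat list of numbers that holds 1 to 10 rows one after another, with no inner brackets; each row has 6 numbers: dx, dy, dz in normalised numbers (1 is 750 mm), then a rotation vector rx, ry, rz in a scale on which 1.0 is 180 degrees; each row is the pose to reach, as a shift and turn from the pose commanded when the call began, along the tool's axes at that moment; what a row does not reach only later rows make up. A row lasts 1/8 s, in which the tool goes at most 62.5 mm and 10.7 degrees, less where a joint would pass 70% of its speed; a pose out of reach is approached as far as the arm can. finger_gap is the finger opening in mm, set as the call begins (left out keeps the last). The fingers move at their own pace and stop on an object; the grip force is fixed at half the most. Time passes only in rows, so rows that do not move let the fingers close. The tool returns the time, the measured TCP pose, the force, the opening and the grip force at its end. only (a regular expression) keeps the lines of the reply that match it, lines (a string "A,B") keeps lines A to B, and quiet returns only ok. No shift or turn number may pass 1 either way. Input that does not fit is refused with a message, and nothing moves.
- sensors.state(): the state, without advancing time (a new reading comes with each control period).
- get_image(name): name is "scene" or "top" or "wrist"; returns a dict with "pixels" (420x560x3 uint8, blue, green, red), "vertical_fov" (degrees; the focal length in pixels is half the picture's height over the tangent of half this angle, whatever the lens; pixels are square), "cx", "cy" (the principal point, pixels), "k1" (the pictures are not rectified: a ray, as slopes to the right and down, at radius r is drawn at 1 + k1 r^2 times it, then the intrinsics apply), "position" and "attitude" of the camera in the world; the wrist camera has in their place "tool_from_camera" (4x4, takes a point from camera to tool coordinates, whose origin is the TCP and whose axes are the flange's). Camera axes: x right, y down, z forward; pixel columns grow to the right and rows downward; lengths in mm; the calibration is good to about 2 mm. A picture is of the moment at which its call begins: read the wrist's pose just before it. There is no depth.
- order.close_job(): hands the job in; it is judged then, once.
The state is a dict: "time_s": time; "joint_pos": joint angles; "joint_vel": joint speeds; "joint_torque": joint torques, N m; "tcp_pos": TCP position; "ee_rot": TCP orientation; "force": force on the tool from outside, world axes, zero at the start; "ft_torque": the same for the moment, N m; "finger_gap": finger opening in mm; "gripper_force": force on a finger pad.
Only numpy, scipy, OpenCV 4.12 (cv2) and the standard library are available. Lean on these libraries where they do the work, as an engineer would, in place of code of your own. Each camera call takes 0.05 s, during which the arm holds its last target. There are 200 camera calls.

## Working session

There is one attempt and no reset: what is moved stays moved. The work goes in short steps, Python scripts to look and compute and a tool call to move; the robot and the scene stay as the last step left them, time stands still between calls to the robot, and variables do not carry over. Pictures are saved under pics/ and viewed, at most 10 in all, crops included, and the job is handed in when it is done.

```bash
ls; mkdir -p pics; cat > h.py <<'E'
import numpy as np, cv2
from scipy.spatial.transform import Rotation as R
from cell import bot, order, sensors, get_image
def cam(name):
    s=sensors.state(); im=get_image(name)
    if 'tool_from_camera' in im:
        T=np.array(im['tool_from_camera']); W=np.eye(4); W[:3,:3]=R.from_euler('xyz',s['ee_rot'],degrees=True).as_matrix(); W[:3,3]=s['tcp_pos']
        M=W@T; im['P']=M[:3,3]; im['Rm']=M[:3,:3]
    else:
        im['P']=np.array(im['position']); a=np.array(im['attitude'])
        im['Rm']=a if a.shape==(3,3) else R.from_euler('xyz',a,degrees=True).as_matrix()
    im['f']=210/np.tan(np.radians(im['vertical_fov']/2)); return im
def ray(im,u,v):
    f=im['f'];K=np.array([[f,0,im['cx']],[0,f,im['cy']],[0,0,1.]])
    d=np.array([(u-im['cx'])/f,(v-im['cy'])/f]); x=d.copy()
    for _ in range(30): x=d/(1+im['k1']*(x@x))
    return im['Rm']@np.array([x[0],x[1],1])
def onz(im,u,v,z):
    r=ray(im,u,v); return im['P']+r*(z-im['P'][2])/r[2]
E
python3 - <<'E'
from h import *
print(sensors.state(),bot.grip_point_offset)
for n in('scene','top','wrist'):
    im=cam(n);cv2.imwrite(f'pics/{n}0.png',im['pixels']);print(n,im['P'],im['Rm'].round(3).tolist(),im['f'],im['cx'],im['cy'],im['k1'])
E
```

```text
cell.py
pics
{'time_s': 0.0, 'joint_pos': array([-8.61065510e+01,  1.48594822e+01,  8.80096324e+01, -7.48127813e-04,
        7.72348305e+01, -1.16205730e+01]), 'joint_vel': array([-0.04733095, -0.02930584, -0.03140428, -0.02851263, -0.0214222 ,
       -0.02811706]), 'joint_torque': array([ 3.94944991e-04, -4.37309253e+01, -2.83999550e+01,  7.19723990e-02,
        4.15338250e-02, -1.38230462e-04]), 'tcp_pos': array([ 147.08235287, -529.409724  ,  217.82574164]), 'ee_rot': array([-1.79898038e+02, -2.02232426e-02,  1.55141700e+01]), 'force': array([-0.33281037,  0.56172104,  0.08413425]), 'ft_torque': array([-0.03328479,  0.04737394,  0.00963549]), 'gripper_force': 0.0, 'finger_gap': 93.28083933124589} 18.8
scene [-325.46476126  356.87601794 1210.51812439] [[-0.431, -0.683, 0.59], [-0.902, 0.328, -0.28], [-0.002, -0.653, -0.757]] 492.16161065780403 278.4073050164645 205.19213150999363 0.05705191367266714
top [ 361.87311263  -90.6837868  1401.54016998] [[0.001, -0.991, 0.135], [-1.0, 0.001, 0.011], [-0.011, -0.135, -0.991]] 473.8008312903455 278.9783762432458 203.47834961619716 -0.15470660796528155
wrist [ 227.10373541 -507.82676563  383.6314699 ] [[0.268, -0.92, -0.286], [-0.963, -0.256, -0.078], [-0.002, 0.296, -0.955]] 296.06790413432606 276.56975622520883 213.9243295323523 -0.06493725235637433
```

View pics/top0.png

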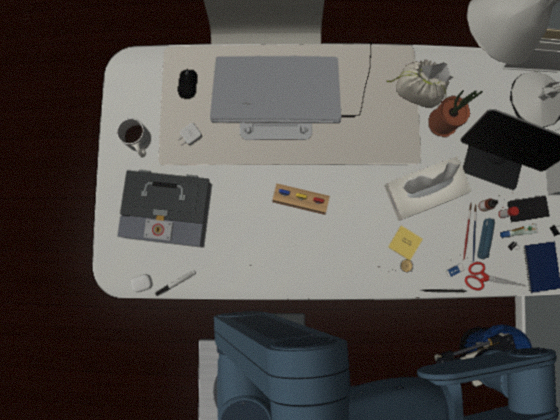

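View pics/scene0.png

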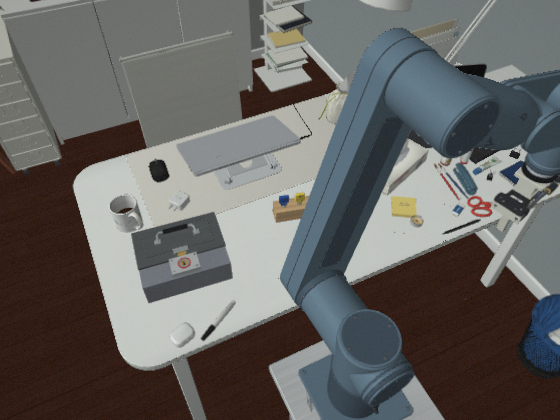

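The top view shows the stand near (300,198), with blue, yellow and red caps at (285,191), (302,196) and (319,200). The box is near (165,208), with its lock ring at (158,228). The red key is the rightmost one, nearest the tissue box.

```bash
python3 - <<'E'
from h import *
im=cam('top');p=im['pixels'];h=cv2.cvtColor(p,cv2.COLOR_BGR2HSV)
def blob(box,lo,hi):
    x0,y0,x1,y1=box;m=cv2.inRange(h[y0:y1,x0:x1],lo,hi);
    n,l,s,c=cv2.connectedComponentsWithStats(m);k=1+np.argmax(s[1:,4]);return c[k]+[x0,y0],s[k,4]
B=(270,180,335,220)
for nm,lo,hi in(('red',(0,170,60),(6,255,255)),('yel',(24,150,80),(34,255,255)),('blue',(105,120,40),(130,255,255))):
    c,a=blob(B,lo,hi);print(nm,c,a,onz(im,*c,88).round(1))
c,a=blob((140,212,180,245),(0,100,60),(12,255,255));print('ring',c,a,onz(im,*c,99).round(1))
x0,y0,x1,y1=B;m=cv2.inRange(h[y0:y1,x0:x1],(8,60,60),(22,255,255));m=cv2.morphologyEx(m,cv2.MORPH_CLOSE,np.ones((9,9)))
r=cv2.minAreaRect(cv2.findNonZero(m));print(r);print([onz(im,*(q+[x0,y0]),45).round(0)[:2].tolist() for q in cv2.boxPoints(r)])
for q in((126,170),(211,176),(206,247),(118,240)):print(q,onz(im,*q,85).round(0))
cv2.imwrite('pics/topc.png',np.hstack([cv2.resize(p[160:260,110:220],None,fx=4,fy=4),cv2.resize(p[160:260,260:345],None,fx=4,fy=4)]))
E
```

```text
red [316.57142857 198.85714286] 7 [ 554.1 -181.9   88. ]
yel [300.55555556 195.27777778] 18 [ 564.2 -137.1   88. ]
blue [283.95652174 191.43478261] 23 [575.2 -90.5  88. ]
ring [154.4 233.6] 5 [455.  270.9  99. ]
((29.05866241455078, 16.230144500732422), (58.58809280395508, 23.622177124023438), 12.26477336883545)
[[553.0, -44.0], [620.0, -58.0], [584.0, -225.0], [516.0, -209.0]]
(126, 170) [640. 366.  85.]
(211, 176) [620. 117.  85.]
(206, 247) [419. 127.  85.]
(118, 240) [437. 381.  85.]
```

View pics/topc.png

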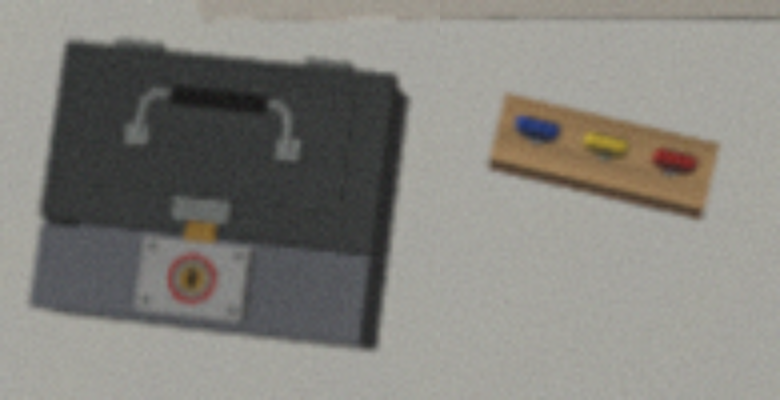

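The rows are not in the units I measure in: shifts go in shares of 750 mm and turns go in shares of 180 degrees. I convert before sending: 485 mm / 750 = 0.6467, 110 mm / 750 = 0.1467, -61.5 degrees / 180 = -0.3417.

Call:
{"method": "drive_effector", "body": {
  "steps": [0.0667, -0.0293, 0, 0, 0, -0.0333, 0.1467, -0.0667, 0, 0, 0, -0.0722, 0.2267, -0.104, 0, 0, 0, -0.1111, 0.3067, -0.1413, 0, 0, 0, -0.15, 0.3867, -0.1787, 0, 0, 0, -0.1944, 0.46, -0.2133, 0, 0, 0, -0.2389, 0.5333, -0.2467, 0, 0, 0, -0.2778, 0.6, -0.2773, 0, 0, 0, -0.3111, 0.6467, -0.2987, 0, 0, 0, -0.3417, 0.6467, -0.2987, 0, 0, 0, -0.3417],
  "finger_gap": 93
}}

```text
time_s: 1.45
tcp_pos: [556.2, -182.0, 218.1]
ee_rot: [-180.0, -0.0, 77.3]
force: [-0.2, -0.6, -0.3]
finger_gap: 93.2
gripper_force: 0.0
```

Call:
{"method": "drive_effector", "body": {
  "steps": [0, 0, 0, 0, 0, 0, 0, 0, 0, 0, 0, 0]
}}

```text
time_s: 1.7
tcp_pos: [553.6, -185.4, 218.6]
ee_rot: [-180.0, 0.0, 76.9]
force: [0.4, -0.3, 0.4]
finger_gap: 92.8
gripper_force: 0.0
```

```bash
python3 - <<'E'
from h import *
s=sensors.state();print(s['tcp_pos'],s['ee_rot'],s['joint_pos'].round(1))
im=cam('wrist');cv2.imwrite('pics/w1.png',im['pixels']);np.save('w1.npy',np.array([im],dtype=object))
E
```

```text
[ 553.62616149 -185.38619649  218.641744  ] [-1.79974876e+02  1.35082103e-02  7.68947203e+01] [-29.4  18.3  83.1  -0.   78.6 -16.3]
```

View pics/w1.png

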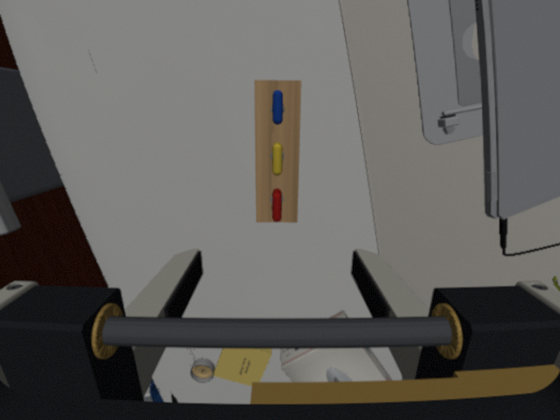

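The wrist view shows the stand upright in the picture at (278,150), with blue at (278,107), yellow at (278,158) and red at (277,205). I'll measure these next.

```bash
cat > m.py <<'E'
from h import *
def caps(im,box):
    h=cv2.cvtColor(im['pixels'],cv2.COLOR_BGR2HSV);x0,y0,x1,y1=box;o={}
    for nm,L in(('red',[((0,150,50),(7,255,255)),((173,150,50),(180,255,255))]),('yel',[((24,140,60),(34,255,255))]),('blue',[((105,120,40),(130,255,255))])):
        m=sum(cv2.inRange(h[y0:y1,x0:x1],*q) for q in L).astype(np.uint8)
        n,l,s,c=cv2.connectedComponentsWithStats(m);k=1+np.argmax(s[1:,4]);r=cv2.minAreaRect(cv2.findNonZero((l==k).astype(np.uint8)))
        o[nm]=(np.array(r[0])+[x0,y0],s[k],cv2.boxPoints(r)+[x0,y0])
    return o
E
python3 - <<'E'
from m import *
im=np.load('w1.npy',allow_pickle=True)[0]
h=cv2.cvtColor(im['pixels'],cv2.COLOR_BGR2HSV)
print(im['P'])
for n,(c,s,b) in caps(im,(245,75,310,230)).items():
    e=[(b[i]+b[j])/2 for i,j in((0,1),(1,2),(2,3),(3,0))];e.sort(key=lambda q:q[1])
    print(n,c,s,'ends',[onz(im,*q,88).round(1).tolist() for q in(e[0],e[-1])],'c',onz(im,*c,90).round(1),b.round(0).tolist())
m=cv2.inRange(h[70:235,240:315],(8,50,60),(22,255,255));m=cv2.morphologyEx(m,cv2.MORPH_CLOSE,np.ones((9,9)))
k=max(cv2.findContours(m,0,2)[0],key=cv2.contourArea);a=cv2.approxPolyDP(k,5,True)[:,0]+[240,70]
for q in a:print(q,onz(im,*q,45).round(1))
E
```

```text
[ 572.8448239  -105.12237106  384.32120049]
red [276.  204.5] [ 27 114   9  32 250] ends [[557.1, -168.4, 88.0], [549.5, -200.9, 88.0]] c [ 553.5 -183.8   90. ] [[272.0, 189.0], [280.0, 189.0], [280.0, 220.0], [272.0, 220.0]]
yel [277.  158.5] [ 28  68   9  32 262] ends [[568.5, -123.8, 88.0], [561.6, -153.6, 88.0]] c [ 565.1 -138.2   90. ] [[273.0, 143.0], [281.0, 143.0], [281.0, 174.0], [273.0, 174.0]]
blue [277.5 107. ] [ 28  16  10  33 279] ends [[579.8, -77.1, 88.0], [573.2, -105.4, 88.0]] c [576.5 -91.2  90. ] [[273.0, 91.0], [282.0, 91.0], [282.0, 123.0], [273.0, 123.0]]
[255  80] [560.  -56.7  45. ]
[256 221] [ 522.3 -210.5   45. ]
[296 221] [ 569.4 -221.5   45. ]
[300  81] [606.5 -68.5  45. ]
```

In the tool's units: 90 mm / 750 = 0.12, 85 mm / 750 = 0.1133, 0.8 degrees / 180 = 0.0044.

Call:
{"method": "drive_effector", "body": {
  "steps": [0, 0, 0.0333, 0, 0, 0.0044, 0, 0, 0.08, 0, 0, 0.0044, 0, 0, 0.1133, 0, 0, 0.0044, 0, 0, 0.12, 0, 0, 0.0044, 0, 0, 0.12, 0, 0, 0.0044, 0, 0, 0.12, 0, 0, 0.0044]
}}

```text
time_s: 2.5
tcp_pos: [555.3, -185.1, 130.1]
ee_rot: [179.9, 0.0, 76.2]
force: [0.2, 0.0, 0.3]
finger_gap: 93.3
gripper_force: 0.0
```

```bash
python3 - <<'E'
from m import *
im=cam('wrist');cv2.imwrite('pics/w2.png',im['pixels'])
s=sensors.state();print(s['tcp_pos'],s['ee_rot'])
for n,(c,s,b) in caps(im,(235,60,330,320)).items():
    print(n,c,s,'c90',onz(im,*c,90).round(1),'z80',onz(im,*c,80).round(1),[onz(im,*q,90).round(1)[:2].tolist() for q in b])
E
```

```text
[ 555.24733951 -184.95932564  130.04104508] [1.79865087e+02 3.67535611e-02 7.61969258e+01]
red [274.5 234.5] [ 34 152  12  46 508] c90 [ 554.8 -182.2   90. ] z80 [ 553.8 -185.9   80. ] [[555.1, -164.2], [562.8, -166.1], [554.4, -201.0], [546.3, -199.0]]
yel [274. 173.] [ 33  91  13  45 534] c90 [ 565.5 -137.5   90. ] z80 [ 565. -139.   80.] [[565.1, -121.8], [573.1, -123.7], [565.8, -153.8], [557.5, -151.8]]
blue [273.5 100.5] [ 32  17  14  48 594] c90 [576.7 -90.8  90. ] z80 [576.8 -90.1  80. ] [[576.1, -75.8], [584.2, -77.8], [577.3, -106.4], [568.9, -104.3]]
```

View pics/w2.png

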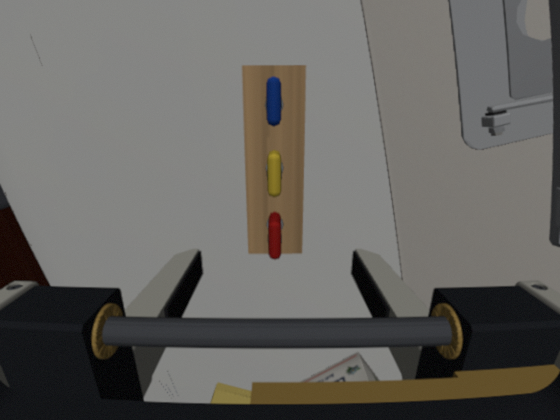

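The red cap is at (274,235), nearly between the fingers, about 1 mm towards −y of the tool. I'll go down and grip it.

In the tool's units: 76 mm / 750 = 0.1013, -1.2 mm / 750 = -0.0016.

Call:
{"method": "drive_effector", "body": {
  "steps": [0, -0.0016, 0.0333, 0, 0, 0, 0, -0.0016, 0.0733, 0, 0, 0, 0, -0.0016, 0.096, 0, 0, 0, 0, -0.0016, 0.1013, 0, 0, 0, 0, -0.0016, 0.1013, 0, 0, 0, 0, -0.0016, 0.1013, 0, 0, 0]
}}

```text
time_s: 3.3
tcp_pos: [554.1, -184.5, 53.8]
ee_rot: [179.9, 0.0, 76.2]
force: [-0.2, 0.3, 0.6]
finger_gap: 93.1
gripper_force: 0.0
```

Call:
{"method": "drive_effector", "body": {
  "steps": [0, 0, 0, 0, 0, 0, 0, 0, 0, 0, 0, 0, 0, 0, 0, 0, 0, 0, 0, 0, 0, 0, 0, 0, 0, 0, 0, 0, 0, 0, 0, 0, 0, 0, 0, 0],
  "finger_gap": 0
}}

```text
time_s: 4.05
tcp_pos: [553.4, -184.1, 52.6]
ee_rot: [-180.0, -0.0, 76.2]
force: [-0.7, 0.1, -0.2]
finger_gap: 37.4
gripper_force: 0.0
```

Call:
{"method": "drive_effector", "body": {
  "steps": [0, 0, 0, 0, 0, 0, 0, 0, 0, 0, 0, 0, 0, 0, 0, 0, 0, 0, 0, 0, 0, 0, 0, 0, 0, 0, 0, 0, 0, 0, 0, 0, 0, 0, 0, 0]
}}

```text
time_s: 4.8
tcp_pos: [553.4, -184.1, 52.6]
ee_rot: [-180.0, -0.0, 76.2]
force: [-0.7, 0.1, -0.6]
finger_gap: 10.1
gripper_force: 30.0
```

```bash
python3 -c "
from h import *
print(sensors.state())"
```

```text
{'time_s': 4.8, 'joint_pos': array([-2.93524374e+01,  2.71713170e+01,  9.49817417e+01,  3.12492428e-04,
        5.78477230e+01, -1.55681514e+01]), 'joint_vel': array([-0.01137442,  0.07968978,  0.11873541, -0.01841967, -0.00654966,
        0.10371586]), 'joint_torque': array([ 5.83698842e-03, -5.06416476e+01, -2.32248330e+01,  5.34708949e-02,
        8.04382958e-02, -2.14091716e-05]), 'tcp_pos': array([ 553.37880909, -184.08658273,   52.64557667]), 'ee_rot': array([-1.79999318e+02, -4.64675443e-04,  7.62155477e+01]), 'force': array([-0.69529285,  0.07117294, -0.60195412]), 'ft_torque': array([-0.03800362, -0.11855541,  0.0024691 ]), 'gripper_force': 29.999977201223373, 'finger_gap': 10.08637014059599}
```

In the tool's units: -147 mm / 750 = -0.196, -140 mm / 750 = -0.1867.

Call:
{"method": "drive_effector", "body": {
  "steps": [0, 0, -0.0133, 0, 0, 0, 0, 0, -0.0467, 0, 0, 0, 0, 0, -0.1, 0, 0, 0, 0, 0, -0.1533, 0, 0, 0, 0, 0, -0.1867, 0, 0, 0, 0, 0, -0.196, 0, 0, 0, 0, 0, -0.196, 0, 0, 0, 0, 0, -0.196, 0, 0, 0]
}}

```text
time_s: 5.8
tcp_pos: [552.6, -183.7, 198.2]
ee_rot: [-179.9, -0.0, 76.2]
force: [0.4, -0.4, -0.5]
finger_gap: 10.0
gripper_force: 30.0
```

```bash
python3 - <<'E'
from m import *
s=sensors.state();print(s['tcp_pos'],s['ee_rot'],s['finger_gap'],s['gripper_force'])
im=cam('top')
h=cv2.cvtColor(im['pixels'],cv2.COLOR_BGR2HSV)[212:248,138:180].astype(int)
m=(((h[...,0]<12)|(h[...,0]>170))&(h[...,1]>90)).astype(np.uint8)
p=cv2.findNonZero(m);(c,r)=cv2.minEnclosingCircle(p);q=np.array(c)+[138,212];print(len(p),q,r,onz(im,*q,99))
L=onz(im,*q,99)
y=np.radians(76.2)
d=L-s['tcp_pos'];print(d, 'tool dx,dy',d[0]*np.cos(y)+d[1]*np.sin(y), d[0]*np.sin(y)-d[1]*np.cos(y))
E
```

```text
[ 552.62558348 -183.68387817  198.21905941] [-1.79854650e+02 -4.07087667e-02  7.62134790e+01] 9.99330015326965 29.999906234443188
31 [157.5       229.2142849] 5.929102420806885 [467.26977228 262.44388409  99.        ]
[-85.3558112  446.12776227 -99.21905941] tool dx,dy 412.88974638482244 -189.308351902555
```

In the tool's units: 413 mm / 750 = 0.5507, 398 mm / 750 = 0.5307, -99.2 degrees / 180 = -0.5511.

Call:
{"method": "drive_effector", "body": {
  "steps": [0.0333, -0.016, 0, 0, 0, -0.0444, 0.0867, -0.04, 0, 0, 0, -0.1, 0.1493, -0.0693, 0, 0, 0, -0.1583, 0.216, -0.1, 0, 0, 0, -0.2167, 0.2867, -0.132, 0, 0, 0, -0.275, 0.3573, -0.164, 0, 0, 0, -0.3333, 0.4267, -0.196, 0, 0, 0, -0.3917, 0.4867, -0.224, 0, 0, 0, -0.45, 0.5307, -0.244, 0, 0, 0, -0.5056, 0.5507, -0.252, 0, 0, 0, -0.5511]
}}

```text
time_s: 7.1
tcp_pos: [466.9, 264.0, 198.5]
ee_rot: [-180.0, -0.1, 175.8]
force: [-1.1, 0.3, -0.4]
finger_gap: 9.7
gripper_force: 30.0
```

Call:
{"method": "drive_effector", "body": {
  "steps": [0, 0, 0, 0, 0, 0, 0, 0, 0, 0, 0, 0, 0, 0, 0, 0, 0, 0]
}}

```text
time_s: 7.48
tcp_pos: [468.4, 261.1, 199.4]
ee_rot: [-180.0, -0.0, 175.3]
force: [-0.3, -0.5, -0.7]
finger_gap: 9.4
gripper_force: 30.0
```

```bash
python3 - <<'E'
from m import *
s=sensors.state();print(s['tcp_pos'],s['ee_rot'],s['finger_gap'],s['joint_pos'].round(1))
im=cam('wrist');cv2.imwrite('pics/w3.png',im['pixels']);np.save('w3.npy',np.array([im],dtype=object))
E
```

```text
[468.4327229  261.09158621 199.43678897] [-1.79979563e+02 -2.16445993e-02  1.75251624e+02] 9.36615680803493 [ 17.2  14.2  91.5  -0.   74.3 -68. ]
```

View pics/w3.png

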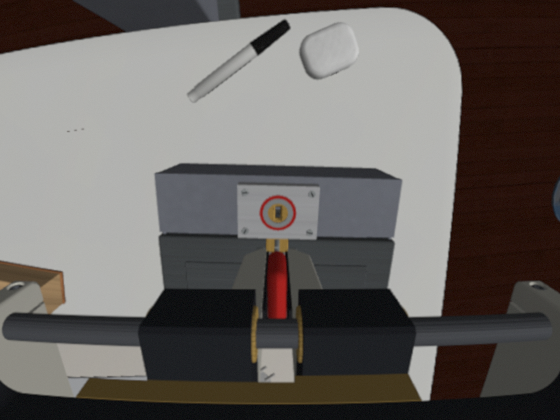

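The ring is at (278,212), with the keyway in line with the picture's vertical. The gripped red cap is at (277,285) and the blade lies just above it. I'll measure the ring and the case, then view a crop around the blade.

```bash
cat >> m.py <<'E'
def proj(im,X):
    c=im['Rm'].T@(np.array(X)-im['P']);x=c[:2]/c[2];x=x*(1+im['k1']*(x@x));return x*im['f']+[im['cx'],im['cy']]
def ring(im,box):
    x0,y0,x1,y1=box;h=cv2.cvtColor(im['pixels'],cv2.COLOR_BGR2HSV)[y0:y1,x0:x1].astype(int)
    m=(((h[...,0]<8)|(h[...,0]>170))&(h[...,1]>110)).astype(np.uint8)
    n,l,s,c=cv2.connectedComponentsWithStats(m);k=1+np.argmax(s[1:,4])
    p=cv2.findNonZero((l==k).astype(np.uint8));e=cv2.fitEllipse(cv2.convexHull(p));return np.array(e[0])+[x0,y0],e[1]
E
python3 - <<'E'
from m import *
im=np.load('w3.npy',allow_pickle=True)[0]
q,r=ring(im,(240,185,318,238));print('ring',q,r,onz(im,*q,99))
h=cv2.cvtColor(im['pixels'],cv2.COLOR_BGR2HSV)
x0,y0=225,178;m=((h[y0:245,x0:330,1]<25)&(h[y0:245,x0:330,2]>110)).astype(np.uint8);m=cv2.morphologyEx(m,cv2.MORPH_CLOSE,np.ones((5,5)))
k=max(cv2.findContours(m,0,2)[0],key=cv2.contourArea);a=cv2.approxPolyDP(k,4,True)[:,0]+[x0,y0]
W=[onz(im,*t,99) for t in a];print(a.tolist(),np.round(W,1)[:,:2].tolist())
T=[468.43,261.09];print('tip exp',proj(im,[*T,199.4-39.6]),'collar exp',proj(im,[*T,199.4-7.6]))
cv2.imwrite('pics/w3c.png',cv2.resize(im['pixels'][180:280,228:328],None,fx=6,fy=6,interpolation=cv2.INTER_CUBIC))
E
```

```text
ring [277.49970627 212.45622253] (34.105281829833984, 35.766685485839844) [466.75150518 261.84960817  99.        ]
[[237, 185], [239, 237], [315, 238], [319, 187]] [[437.6, 227.1], [488.4, 222.8], [495.4, 295.9], [445.6, 301.7]]
tip exp [276.84850128 238.27816949] collar exp [276.85476395 256.81612473]
```

View pics/w3c.png

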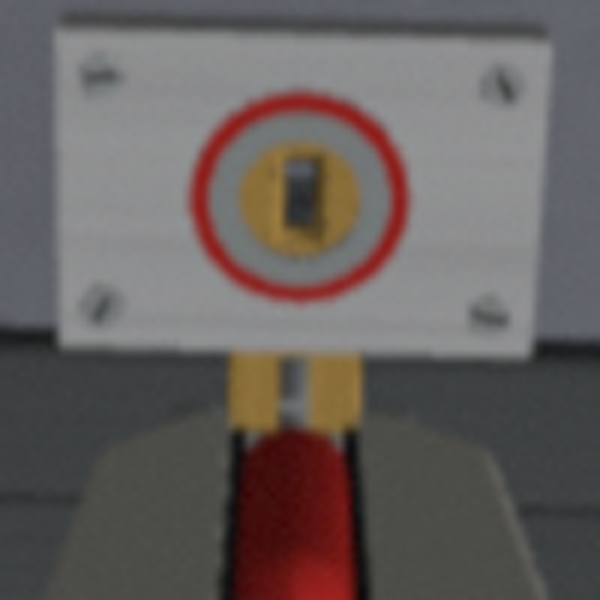

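The blade tip shows at about (277,239), against an expected (276.9,238.3), so the key's position in the hand agrees. The case is about 1° off the tool's yaw. I'll correct that, go lower and look again.

In the tool's units: 48 mm / 750 = 0.064, 1.7 mm / 750 = 0.0023, 1 degrees / 180 = 0.0056.

Call:
{"method": "drive_effector", "body": {
  "steps": [0.0013, 0.0004, 0.0133, 0, 0, 0.0056, 0.0023, 0.0008, 0.0373, 0, 0, 0.0056, 0.0023, 0.0008, 0.056, 0, 0, 0.0056, 0.0023, 0.0008, 0.064, 0, 0, 0.0056, 0.0023, 0.0008, 0.064, 0, 0, 0.0056, 0.0023, 0.0008, 0.064, 0, 0, 0.0056, 0.0023, 0.0008, 0.064, 0, 0, 0.0056]
}}

```text
time_s: 8.4
tcp_pos: [467.0, 262.9, 152.2]
ee_rot: [180.0, 0.1, 174.4]
force: [-0.2, -0.6, -0.7]
finger_gap: 9.9
gripper_force: 30.0
```

```bash
python3 - <<'E'
from m import *
s=sensors.state();print(s['tcp_pos'],s['ee_rot'],s['finger_gap'],s['force'])
im=cam('wrist');np.save('w4.npy',np.array([im],dtype=object))
q,r=ring(im,(200,170,355,262));print('ring',q,r,onz(im,*q,99))
T=s['tcp_pos'];print('tip exp',proj(im,T-[0,0,39.6]),'ring exp under tip',proj(im,[T[0],T[1],99]))
cv2.imwrite('pics/w4c.png',cv2.resize(im['pixels'][180:280,228:328],None,fx=6,fy=6,interpolation=cv2.INTER_CUBIC))
E
```

```text
[466.9718685  262.93301009 152.23893618] [1.79974390e+02 6.14421011e-02 1.74416699e+02] 9.949795202128064 [-0.18174589 -0.63368525 -0.7197318 ]
ring [275.65978241 236.52352905] (42.82821273803711, 52.819766998291016) [470.88875218 261.65173427  99.        ]
tip exp [276.80475104 238.22448211] ring exp under tip [276.79137887 231.76751791]
```

View pics/w4c.png

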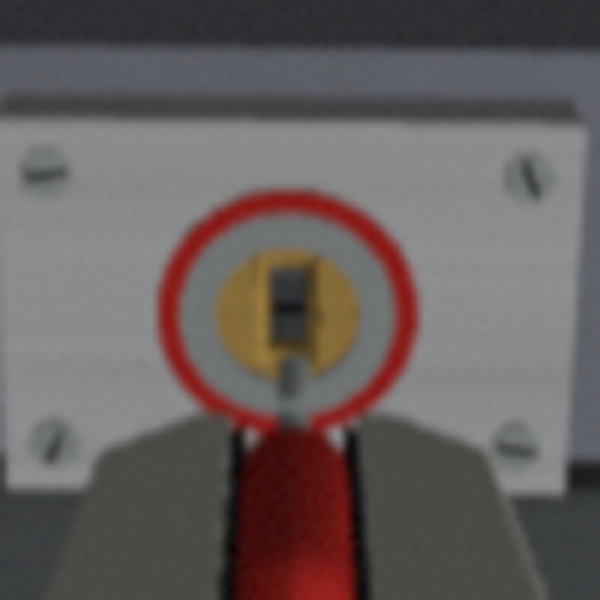

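The blade tip is at about crop (291,355), just behind and above the keyway at (288,306). The red cap spoils the ring fit, so I'll refit using only the ring's upper part.

```bash
python3 - <<'E'
from m import *
im=np.load('w4.npy',allow_pickle=True)[0]
h=cv2.cvtColor(im['pixels'],cv2.COLOR_BGR2HSV).astype(int)
m=((h[...,0]<8)|(h[...,0]>170))&(h[...,1]>110)
v,u=np.nonzero(m[205:247,245:305]);P=np.array([onz(im,a+245,b+205,99)[:2] for a,b in zip(u,v)])
# mean-radius circle fit on the plane
A=np.c_[2*P,np.ones(len(P))];s=np.linalg.lstsq(A,(P**2).sum(1),rcond=None)[0];r=np.sqrt(s[2]+s[:2]@s[:2]);d=np.hypot(*(P-s[:2]).T)
print(len(P),s[:2],r,d.min(),d.max())
b=h[205:255,255:300];mb=(b[...,0]>14)&(b[...,0]<28)&(b[...,1]>90)
v,u=np.nonzero(mb);print('brass bbox',u.min()+255,u.max()+255,v.min()+205,v.max()+205)
st=sensors.state();print(st['tcp_pos'],'tip obs at z112.6',onz(im,276.5,238.2,112.6))
E
```

```text
320 [467.09535408 261.82707593] 15.675726040231659 14.132154576010837 17.069696480947492
brass bbox 264 287 222 242
[466.89665913 262.91022082 152.17445929] tip obs at z112.6 [466.94593635 262.70752536 112.6       ]
```

In the tool's units: 10 mm / 750 = 0.0133, 8 mm / 750 = 0.0107.

Call:
{"method": "drive_effector", "body": {
  "steps": [-0.0003, -0.0013, 0, 0, 0, 0, -0.0003, -0.0013, 0.0053, 0, 0, 0, -0.0003, -0.0013, 0.0107, 0, 0, 0, -0.0003, -0.0013, 0.0133, 0, 0, 0, -0.0003, -0.0013, 0.0133, 0, 0, 0]
}}

```text
time_s: 9.07
tcp_pos: [466.5, 261.8, 141.3]
ee_rot: [-180.0, -0.0, 174.4]
force: [-0.8, -0.5, -0.5]
finger_gap: 10.1
gripper_force: 30.0
```

Call:
{"method": "drive_effector", "body": {
  "steps": [0, 0, 0.002, 0, 0, 0, 0, 0, 0.004, 0, 0, 0, 0, 0, 0.006, 0, 0, 0, 0, 0, 0.008, 0, 0, 0, 0, 0, 0.008, 0, 0, 0]
}}

```text
time_s: 9.7
tcp_pos: [466.0, 261.9, 135.6]
ee_rot: [-180.0, -0.1, 174.4]
force: [-4.1, 0.0, 1.3]
finger_gap: 9.9
gripper_force: 30.0
```

The tip is 3 mm into the mouth, with a small side push. I'll ease towards −x and press on.

In the tool's units: 7 mm / 750 = 0.0093, 5.5 mm / 750 = 0.0073.

Call:
{"method": "drive_effector", "body": {
  "steps": [0.0009, 0, 0.0013, 0, 0, 0, 0.0009, 0, 0.0033, 0, 0, 0, 0.0009, 0, 0.0053, 0, 0, 0, 0.0009, 0, 0.0073, 0, 0, 0, 0.0009, 0, 0.0093, 0, 0, 0, 0.0009, 0, 0.0093, 0, 0, 0]
}}

```text
time_s: 10.45
tcp_pos: [464.2, 261.8, 128.0]
ee_rot: [-180.0, -0.2, 174.4]
force: [-5.9, 1.0, 2.8]
finger_gap: 9.7
gripper_force: 30.0
```

In the tool's units: 1.5 mm / 750 = 0.002, 0.8 mm / 750 = 0.0011.

Call:
{"method": "drive_effector", "body": {
  "steps": [0.0011, 0, 0, 0, 0, 0, 0.002, 0, 0, 0, 0, 0, 0.002, 0, 0, 0, 0, 0, 0.002, 0, 0, 0, 0, 0]
}}

```text
time_s: 10.95
tcp_pos: [464.1, 261.9, 128.4]
ee_rot: [-180.0, -0.0, 174.4]
force: [-4.2, -0.4, -0.2]
finger_gap: 10.0
gripper_force: 30.0
```

In the tool's units: 1.5 mm / 750 = 0.002, 1 mm / 750 = 0.0013.

Call:
{"method": "drive_effector", "body": {
  "steps": [0.0013, 0, 0, 0, 0, 0, 0.002, 0, 0, 0, 0, 0, 0.002, 0, 0, 0, 0, 0, 0.002, 0, 0, 0, 0, 0]
}}

```text
time_s: 11.45
tcp_pos: [463.7, 262.2, 128.9]
ee_rot: [180.0, 0.1, 174.4]
force: [-0.7, -1.0, 0.2]
finger_gap: 10.1
gripper_force: 30.0
```

```bash
python3 -c "
from h import *
s=sensors.state();print(s['ft_torque'],s['force'])"
```

```text
[ 0.0470694  -0.07477046 -0.04592362] [-0.65266249 -1.04085456  0.20942727]
```

The side force is gone and the tip is about 10 mm deep. I'll press on down.

In the tool's units: 8 mm / 750 = 0.0107, 6 mm / 750 = 0.008.

Call:
{"method": "drive_effector", "body": {
  "steps": [0, 0, 0.0027, 0, 0, 0, 0, 0, 0.0053, 0, 0, 0, 0, 0, 0.008, 0, 0, 0, 0, 0, 0.0107, 0, 0, 0, 0, 0, 0.0107, 0, 0, 0]
}}

```text
time_s: 12.08
tcp_pos: [462.8, 261.9, 120.1]
ee_rot: [-180.0, -0.0, 174.4]
force: [0.4, -0.1, -0.2]
finger_gap: 9.7
gripper_force: 30.0
```

In the tool's units: 4 mm / 750 = 0.0053, 3 mm / 750 = 0.004, -3 degrees / 180 = -0.0167.

Call:
{"method": "drive_effector", "body": {
  "steps": [0, 0, 0.0013, 0, 0, 0.0167, 0, 0, 0.0027, 0, 0, -0.0167, 0, 0, 0.004, 0, 0, 0.0167, 0, 0, 0.0053, 0, 0, -0.0167, 0, 0, 0.0053, 0, 0, 0.0167, 0, 0, 0.0053, 0, 0, 0, 0, 0, 0.0053, 0, 0, 0]
}}

```text
time_s: 12.95
tcp_pos: [463.0, 262.1, 116.5]
ee_rot: [-180.0, -0.0, 174.4]
force: [0.1, 0.2, -0.5]
finger_gap: 9.9
gripper_force: 30.0
```

There is no resistance so far, so I'll check with a picture.

```bash
python3 - <<'E'
from m import *
im=cam('wrist');s=sensors.state();print(s['tcp_pos'],proj(im,s['tcp_pos']-[0,0,7.6]))
np.save('w5.npy',np.array([im],dtype=object))
cv2.imwrite('pics/w5c.png',cv2.resize(im['pixels'][170:350,190:370],None,fx=3.3,fy=3.3,interpolation=cv2.INTER_CUBIC))
E
```

```text
[463.04505791 262.07833796 116.5278766 ] [276.88797874 256.91884603]
```

View pics/w5c.png

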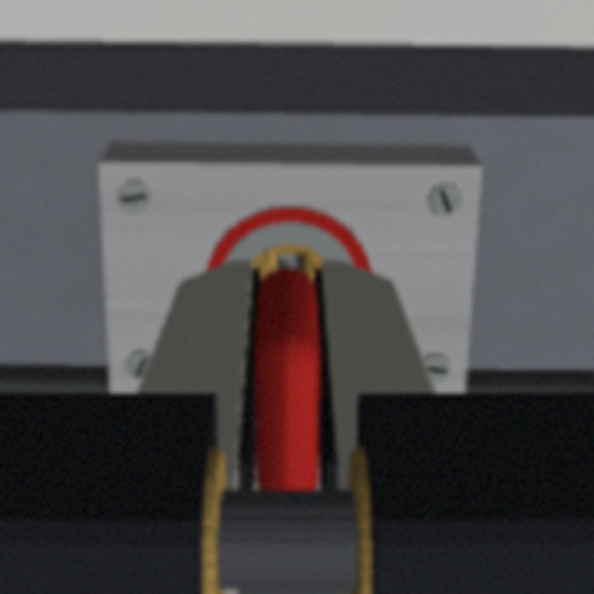

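The key stands upright in the keyway at about crop (290,262), within the ring. I'll continue.

In the tool's units: 7 mm / 750 = 0.0093, 6 mm / 750 = 0.008, -3 degrees / 180 = -0.0167.

Call:
{"method": "drive_effector", "body": {
  "steps": [0, 0, 0.0027, 0, 0, 0, 0, 0, 0.0053, 0, 0, 0, 0, 0, 0.0067, 0, 0, 0.0167, 0, 0, 0.008, 0, 0, -0.0167, 0, 0, 0.0093, 0, 0, 0.0167, 0, 0, 0.0093, 0, 0, 0, 0, 0, 0.0093, 0, 0, 0]
}}

```text
time_s: 13.88
tcp_pos: [463.3, 262.5, 111.2]
ee_rot: [179.9, 0.1, 174.4]
force: [-3.2, -0.7, 11.4]
finger_gap: 9.7
gripper_force: 30.0
```

Now the pin resists. I'll wiggle and press.

In the tool's units: 4 mm / 750 = 0.0053, 3 mm / 750 = 0.004, -4 degrees / 180 = -0.0222.

Call:
{"method": "drive_effector", "body": {
  "steps": [0, 0, 0.0013, 0, 0, 0.0222, 0, 0, 0.0027, 0, 0, -0.0222, 0, 0, 0.004, 0, 0, 0.0222, 0, 0, 0.0053, 0, 0, -0.0222, 0, 0, 0.0053, 0, 0, 0.0222, 0, 0, 0.0053, 0, 0, -0.0222, 0, 0, 0.0053, 0, 0, 0, 0, 0, 0.0053, 0, 0, 0]
}}

```text
time_s: 14.88
tcp_pos: [463.8, 262.5, 106.5]
ee_rot: [179.9, 0.1, 174.4]
force: [0.5, 0.6, 5.3]
finger_gap: 9.9
gripper_force: 30.0
```

In the tool's units: 3.5 mm / 750 = 0.0047, 3 mm / 750 = 0.004, -4 degrees / 180 = -0.0222.

Call:
{"method": "drive_effector", "body": {
  "steps": [0, 0, 0.0013, 0, 0, 0.0222, 0, 0, 0.0027, 0, 0, -0.0222, 0, 0, 0.004, 0, 0, 0.0222, 0, 0, 0.0047, 0, 0, -0.0222, 0, 0, 0.0047, 0, 0, 0, 0, 0, 0.0047, 0, 0, 0]
}}

```text
time_s: 15.62
tcp_pos: [464.0, 262.6, 106.2]
ee_rot: [179.9, 0.2, 174.5]
force: [-7.6, -2.4, 29.0]
finger_gap: 10.0
gripper_force: 30.0
```

The key meets a hard stop with TCP z at 106.2, against a predicted 106.6, so it is home. I'll ease the push slightly and turn clockwise (tool +rz) in stages, about the key's axis, which sits roughly 2.5 mm towards tool −x of the TCP.

In the tool's units: 1.3 mm / 750 = 0.0017, 1.1 mm / 750 = 0.0015, 32 degrees / 180 = 0.1778.

Call:
{"method": "drive_effector", "body": {
  "steps": [0, 0, -0.0013, 0, 0, 0, -0.0001, 0.0005, -0.0013, 0, 0, 0.0444, -0.0002, 0.0011, -0.0013, 0, 0, 0.0889, -0.0004, 0.0015, -0.0013, 0, 0, 0.1333, -0.0005, 0.0017, -0.0013, 0, 0, 0.1778, -0.0005, 0.0017, -0.0013, 0, 0, 0.1778]
}}

```text
time_s: 16.38
tcp_pos: [464.7, 264.1, 106.3]
ee_rot: [179.8, 0.1, 142.4]
force: [-4.5, -0.4, 21.3]
finger_gap: 9.9
gripper_force: 30.0
```

```bash
python3 -c "
from h import *
s=sensors.state();r=R.from_euler('xyz',s['ee_rot'],degrees=True);print('tool-frame f',r.inv().apply(s['force']),s['ft_torque'])"
```

```text
tool-frame f [  3.28935424  -3.01141776 -21.34065646] [-0.17369574  0.75383835  0.04736617]
```

In the tool's units: 0.6 mm / 750 = 0.0008, 0.5 mm / 750 = 0.0007, 33 degrees / 180 = 0.1833.

Call:
{"method": "drive_effector", "body": {
  "steps": [0.0004, 0, 0, 0, 0, 0.0444, 0.0007, 0.0001, 0, 0, 0, 0.0889, 0.0008, 0.0003, 0, 0, 0, 0.1333, 0.0008, 0.0005, 0, 0, 0, 0.1833, 0.0008, 0.0005, 0, 0, 0, 0.1833]
}}

```text
time_s: 17.0
tcp_pos: [466.0, 265.0, 106.3]
ee_rot: [179.6, 0.0, 109.4]
force: [-2.3, -0.1, 18.1]
finger_gap: 9.6
gripper_force: 30.0
```

```bash
python3 -c "
from h import *
s=sensors.state();r=R.from_euler('xyz',s['ee_rot'],degrees=True);print('tool-frame f',r.inv().apply(s['force']),s['ft_torque'])"
```

```text
tool-frame f [  0.61260117  -2.05704701 -18.14054249] [ 0.00704871 -0.03428427  0.05778622]
```

In the tool's units: 0.6 mm / 750 = 0.0008, 0.5 mm / 750 = 0.0007, 32 degrees / 180 = 0.1778.

Call:
{"method": "drive_effector", "body": {
  "steps": [0, 0.0001, 0, 0, 0, 0.0444, -0.0001, 0.0004, 0, 0, 0, 0.0889, -0.0003, 0.0007, 0, 0, 0, 0.1333, -0.0003, 0.0008, 0, 0, 0, 0.1778, -0.0003, 0.0008, 0, 0, 0, 0.1778, -0.0003, 0.0008, 0, 0, 0, 0.1778]
}}

```text
time_s: 17.75
tcp_pos: [467.4, 265.0, 106.4]
ee_rot: [179.6, -0.2, 77.5]
force: [1.3, -0.4, 15.6]
finger_gap: 10.1
gripper_force: 30.0
```

```bash
python3 - <<'E'
from m import *
s=sensors.state();r=R.from_euler('xyz',s['ee_rot'],degrees=True);print('tool-frame f',r.inv().apply(s['force']),s['ft_torque'],s['joint_pos'].round(1))
t=get_image('top')['pixels'];w=get_image('wrist')['pixels']
cv2.imwrite('pics/end.png',np.hstack([cv2.resize(w,(480,360)),cv2.resize(t[180:260,110:180],(315,360))]))
E
```

```text
tool-frame f [ -0.08310376   1.48953858 -15.54755613] [-0.08064384 -0.29567258  0.22211201] [17.7 19.1 98.9 -0.  61.5 30.2]
```

View pics/end.png

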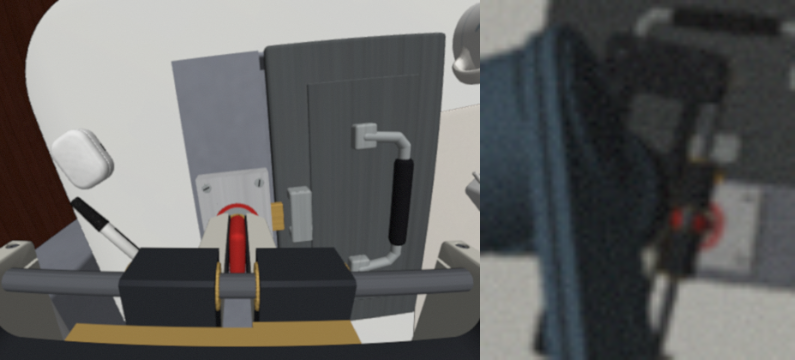

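The bolt has left the strike: there is a gap between the brass at (278,215) and the strike at (298,215). The turning moment jumped to 0.22 N m, so the cylinder is at its stop. I'll hold briefly to check it is stable and then hand in.

Call:
{"method": "drive_effector", "body": {
  "steps": [0, 0, 0, 0, 0, 0, 0, 0, 0, 0, 0, 0, 0, 0, 0, 0, 0, 0, 0, 0, 0, 0, 0, 0]
}}

```text
time_s: 18.35
tcp_pos: [467.4, 265.1, 106.4]
ee_rot: [179.6, -0.2, 77.5]
force: [0.6, 0.9, 14.9]
finger_gap: 9.5
gripper_force: 30.0
```

```bash
python3 -c "
from h import *
print(sensors.state()['ft_torque']);print(order.close_job())"
```

```text
[ 0.00061139 -0.26623713  0.15709742]
the job is handed in; nothing more can be done
None
```

The job is handed in with the red key fully home, turned clockwise to its stop and still gripped; the last picture shows the bolt clear of the strike (no verdict came back).

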